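Spray cans back in their row

TASK

Put the two tall spray cans from the bench back on the low shelf, beside the matching tall one that stands near one end, so that the three make one neat straight row along the middle of the shelf, all upright, with a gap of about 2 cm between neighbours. The can already on the shelf stays where it is, and the shorter spray can and the other containers are not part of the row.

Things in the scene. Friction and masses are not known exactly. Their poses are not given: they have to be found in the camera images.
- can_a_center (a point): a tall spray can standing on the bench: aluminium, white sleeve, 52 mm wide and 115 mm tall (straight body to 85 mm, then a shoulder and a 41 mm wide white cap), about 0.25 kg, stiff. Point at its centre, half-way up (57.5 mm above its foot); z up its axis. Grip the upper body, 65 to 80 mm above the foot
- can_b_center (a point): the second tall spray can, same in every way (interchangeable). The bench's other containers are bystanders: a spray can of the same width but only 75 mm tall, a paint tin 72 mm wide and 85 mm tall, a narrow-necked grey bottle 140 mm tall. All stand in any order, centres 100 mm or more apart. Point at its centre, half-way up
- row_can_center (a point): the matching tall spray can (52 x 115 mm) already on the shelf, on its long centre line, 150 to 170 mm from the shelf's middle towards one end, left or right. A squat white jar, 66 mm wide and 70 mm tall, stands likewise near the other end; the space between is empty. Point at the can's centre, half-way up
- shelf_mid (a point): a low fixed grey steel shelf beyond the loose containers: board 440 mm long (its y) and 130 mm deep (its x, pointing away from the robot), top 45 mm above the bench, open front and back, end plates 20 mm above the board. Point in the middle of the board's top; z up; the shelf may stand 0.12 rad askew

How it is judged:
At the end, for the whole second after the job is handed in: Both tall cans stand upright (within 10 degrees) and at rest on the shelf, within 20 mm of its long centre line, one next to the can already there and the other next to that one (neighbours' centres under 100 mm apart). The can already there is upright (z of can_a_center in the frame of shelf_mid between 0.0425 and 0.0725 m and angle between each of can_a_center, can_b_center, row_can_center's own z axis and vertical below 0.17 rad and x of can_a_center in the frame of shelf_mid between -0.02 and 0.02 m and z of can_b_center in the frame of shelf_mid between 0.0425 and 0.0725 m and x of can_b_center in the frame of shelf_mid between -0.02 and 0.02 m and ((horizontal distance between can_a_center and row_can_center below 0.1 m and horizontal distance between can_a_center and can_b_center below 0.1 m) or (horizontal distance between can_b_center and row_can_center below 0.1 m and horizontal distance between can_a_center and can_b_center below 0.1 m)) and linear speed of each of can_a, can_b below 0.02 m/s); the robot touches nothing.
It fails at once if the can already on the shelf is shoved more than 30 mm or knocked over (distance of row_can_center from where it was at the start of the episode above 0.03 m or angle between row_can_center's own z axis and vertical above 0.5 rad).
It also fails if it takes over 48 s, if anything falls off the work surface, if the arm or the gripper's body presses on something with over 40 N, if the wrist force passes 120 N, or if a joint passes its speed limit or range.

ROBOT

A 6-joint arm with a two-finger parallel gripper is mounted at the origin on the work surface. World frame = base frame: x ahead of the robot, y to its left, z up, the work surface at z = 0. Lengths are in m, angles in rad, forces in N, time in s.
With the tool pointing down it reaches from about 0.275 to 0.875 m from the base axis. Payload 12.5 kg.
Tool frame: the origin (TCP) lies between the finger pads; the fingertips stand 25 mm ahead of it and the grasp point (between the pads) lies 6 mm ahead of it; z points along the fingers, y is the direction in which the jaws open and shut (so a half turn about z gives the same grasp; the last joint's range is limited). The gripper opens to 85 mm and grips with 20 to 120 N. Pads are 22 mm wide; open, the fingers measure 114 mm over their backs; the gripper's body (76 mm by 85 mm) begins 54 mm behind the grasp point. The pads swing forward as they close: fully open they stand 13 mm farther back than shut.
Start: joints at [-1.344, 0.351, 1.652, -0, 1.139, -0.085], TCP at [0.169, -0.523, 0.256] pointing down, gripper open.
Joint ranges: [-2.75, 2.75], [-0.79, 2.1], [0.01, 2.65], [-1.57, 4.71], [0.07, 3.14], [-2.87, 2.87]. Speed limits (rad/s): [2.22, 2.22, 2.79, 3.14, 3.14, 3.14].

INTERFACE

Orientations are given as [roll, pitch, yaw] about the fixed x, y, z axes, in that order (R = Rz(yaw) Ry(pitch) Rx(roll)).
In Python, from plant import telemetry, vision, robot, nets gives the robot as it stands.
- The arm moves only by the tool arm_command, never from a script. Its argument "moves" is a list of rows, each an object with "offset": the shift along the tool's x, y, z in m, a list of three; "dr": the turn, a rotation vector about the tool's x, y, z in rad, a list of three. In form: [{"offset": [dx, dy, dz], "dr": [rx, ry, rz]}, ...]. A call has 1 to 10 rows; each row is the pose to reach, as a shift and turn from the pose measured when the call began, along the tool's axes at that moment; what a row does not reach only later rows make up. A row lasts 1/12 s, in which the tool goes at most 41.7 mm and 7.16 degrees, less where a joint would pass 70% of its speed; a pose out of reach is approached as far as the arm can. A call with a gripper value outside its range is refused whole. "grip" is the closure in counts, from 0 (fully open) to 255 (shut), set as the call begins (left out, the last holds). The fingers move at their own pace and stop on an object; "squeeze" is the grip in N (left out, the last holds). Time passes only in rows, so rows that repeat a pose let the fingers close. It gives the time, the measured TCP pose, the force and the opening at its end, in the units of the state.
- telemetry.get_obs(): the state, without advancing time (a new reading comes with each control period).
- vision.capture(name): name is "side" or "top"; returns the picture (420x560x3 uint8, red, green, blue); there is no depth.
- vision.camera_info(name): a dict with "K" (3x3 intrinsics, pixels), "eye" and "rotation" of the camera in the world. Camera axes: x right, y up, looking along -z (the intrinsics and any distortion apply to the point x, -y, -z); pixel columns grow to the right and rows downward; lengths in m; the calibration is good to about 2 mm. A picture is of the moment at which its call begins. camera_info takes no time and is no camera call.
- robot.job_done(): hands the job in, once; it reports no verdict.
Trained networks look in the newest picture that a camera, given by its name, has taken for a name from the list of things; names that differ only in an ending like _2 or _b are one class to them, and where a whole thing is asked for, a point or a joint stands for the part that bears it (a point fixed in the world has none). Each returns a list of dicts, best first, with "confidence" (0 to 1); they miss things now and then, are a little off and sometimes report something else, mostly with a low value. They report only what shows in the picture. A call takes as long as a camera call.
- nets.silhouettes(camera, target): "mask" (420x560 bool, what is visible of it) and "box" ([left, top, right, bottom] in pixels, round what is visible of it).
- nets.landmark_of(camera, target): "at" ([column, row] in pixels: a listed point, or the origin of a listed thing).
The state is a dict: "clock": time; "qpos": joint angles; "joint_vel": joint speeds; "joint_efforts": joint torques, N m; "ee_pos": TCP position; "tool_rot": TCP orientation; "contact_force": force on the tool from outside, world axes, zero at the start; "moment": the same for the moment, N m; "grip_width": finger opening in m.
Only numpy, scipy, OpenCV 4.12 (cv2) and the standard library are available. Lean on these libraries where they do the work, as an engineer would, in place of code of your own. Each camera call takes 0.05 s, during which the arm holds its last target. There are 200 camera calls.

## Working session

There is one attempt and no reset: what is moved stays moved. The work goes in short steps, Python scripts to look and compute and a tool call to move; the robot and the scene stay as the last step left them, time stands still between calls to the robot, and variables do not carry over. Pictures are saved under pics/ and viewed, about 8 in all and at most 12, crops included, and the job is handed in when it is done.

Besides the shell and the picture viewer there is one more tool, called after "Emit:" by a JSON object that holds its "name" and its "arguments", one argument or row to a line. arm_command: Moves the arm, as the interface text tells. Its arguments: {"type":"object","properties":{"moves":{"type":"array"},"grip":{"type":"number"},"squeeze":{"type":"number"}},"required":["moves"]}

```bash
mkdir -p pics; ls
python3 - <<'E'
from plant import telemetry, vision, robot, nets
import cv2,numpy as np
o=telemetry.get_obs();print(o)
for n in("side","top"):
    im=vision.capture(n);cv2.imwrite(f"pics/{n}0.png",im[:,:,::-1])
    i=vision.camera_info(n);print(n,i)
    for t in("can_a_center","row_can_center","shelf_mid"):
        print(t,[(np.round(d["at"],1).tolist(),round(d["confidence"],2)) for d in nets.landmark_of(n,t)])
    print([(d["box"],round(d["confidence"],2)) for d in nets.silhouettes(n,"can_a_center")])
E
```

```text
pics
{'clock': 0.0, 'qpos': array([-1.34358050e+00,  3.51253909e-01,  1.65240355e+00, -1.60323402e-05,
        1.13910094e+00, -8.45740607e-02]), 'joint_vel': array([-4.63388335e-04, -1.61905743e-03,  3.29715167e-04, -1.76377459e-03,
       -2.63767782e-05, -1.37482399e-03]), 'joint_efforts': array([ 2.08736210e-04, -5.06108201e+01, -2.91406167e+01, -1.17891605e-04,
        4.48861130e-03, -5.22901487e-06]), 'ee_pos': array([ 0.16868789, -0.5231849 ,  0.25575653]), 'tool_rot': array([-3.14042984e+00, -8.39730433e-05,  3.11796560e-01]), 'contact_force': array([ 0.11539545, -0.47440892, -0.69619672]), 'moment': array([ 0.02968124, -0.01047886, -0.01997959]), 'grip_width': 0.08540890569746598}
side {'K': array([[492.99077679,   0.        , 275.23643101],
       [  0.        , 492.99077679, 203.7009329 ],
       [  0.        ,   0.        ,   1.        ]]), 'eye': array([0.55391285, 0.57003777, 0.78597437]), 'rotation': array([7.25361346e-01, 2.26893042e-03, 3.10683151e+00])}
can_a_center [([330.2, 369.1], 0.89)]
row_can_center [([226.0, 310.7], 0.96)]
shelf_mid [([223.2, 251.5], 0.66)]
[([313.7, 340.3, 346.2, 399.1], 0.79)]
top {'K': array([[419.96085332,   0.        , 279.41599705],
       [  0.        , 419.96085332, 211.1850988 ],
       [  0.        ,   0.        ,   1.        ]]), 'eye': array([0.42945676, 0.00608225, 0.87834471]), 'rotation': array([ 0.14441993, -0.01464149, -1.56709628])}
can_a_center [([177.7, 167.6], 0.55)]
row_can_center [([178.8, 169.0], 0.67)]
shelf_mid []
[([120.6, 236.7, 161.1, 270.0], 0.67)]
```

View pics/side0.png

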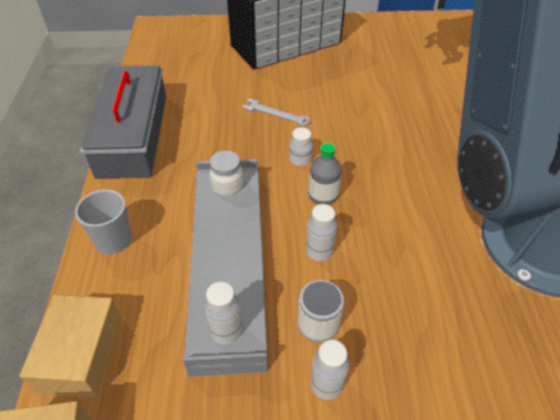

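View pics/top0.png

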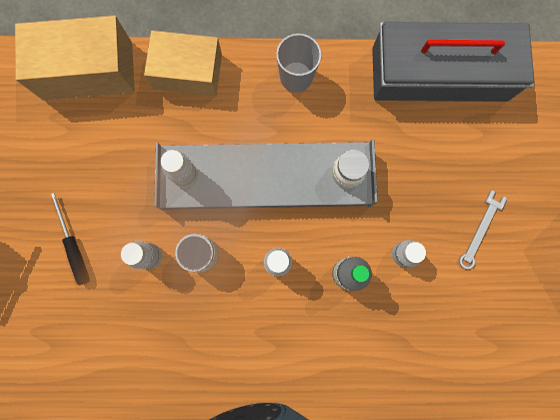

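The top view shows five bench containers in a row: cans at columns 131, 278 and 414, the tin at 195, and the bottle at 353. On the shelf, the row can is at the left (+y) end and the jar is at the right. I'll triangulate the caps to tell tall from short and to fix the shelf axis.

```bash
cat > h.py <<'E'
import numpy as np, cv2
from scipy.spatial.transform import Rotation as R
from plant import telemetry, vision, robot, nets
def ray(n,p):
    i=vision.camera_info(n);K=i["K"]
    d=np.array([(p[0]-K[0,2])/K[0,0],-(p[1]-K[1,2])/K[1,1],-1])
    return i["eye"],R.from_euler("xyz",i["rotation"]).apply(d)
def onz(n,p,z):
    e,d=ray(n,p);return e+d*(z-e[2])/d[2]
def tri(a,b):
    A=[];B=[]
    for n,p in(("side",a),("top",b)):
        e,d=ray(n,p);d=d/np.linalg.norm(d);P=np.eye(3)-np.outer(d,d);A.append(P);B.append(P@e)
    return np.linalg.lstsq(np.vstack(A),np.hstack(B),rcond=None)[0]
def proj(n,X):
    i=vision.camera_info(n);c=R.from_euler("xyz",i["rotation"]).inv().apply(np.array(X)-i["eye"])
    K=i["K"];return np.array([K[0,2]-K[0,0]*c[0]/c[2],K[1,2]+K[1,1]*c[1]/c[2]])
E
python3 - <<'E'
from h import *
for k,a,b in(("can1",(332,353),(131,254)),("can2",(322,213),(278,262)),("can3",(302,134),(415,252)),("row",(221,294),(173,161)),("jar",(225,159),(352,163)),("tin",(321,300),(195,252)),("bottle",(327,150),(361,274))):
    print(k,tri(a,b).round(3))
print("shelfmid side",onz("side",(223.2,251.5),.045).round(3))
for p in((155,143),(374,141),(376,206),(158,209)):print(onz("top",p,.065 ).round(3))
for n in("side","top"):
  im=cv2.imread(f"pics/{n}0.png")
  cv2.imwrite(f"pics/{n}0c.png",cv2.resize(im[130:400,170:370] if n=="side" else im[130:290,110:440],None,fx=2.4,fy=2.2+.2,interpolation=cv2.INTER_CUBIC)[:600])
E
```

```text
can1 [0.462 0.263 0.112]
can2 [ 0.45  -0.003  0.11 ]
can3 [ 0.468 -0.266  0.073]
row [0.623 0.184 0.154]
jar [ 0.63  -0.139  0.122]
tin [0.466 0.155 0.076]
bottle [ 0.428 -0.149  0.129]
shelfmid side [0.633 0.028 0.045]
[0.684 0.243 0.065]
[ 0.692 -0.195  0.065]
[ 0.559 -0.195  0.065]
[0.551 0.231 0.065]
```

View pics/top0c.png

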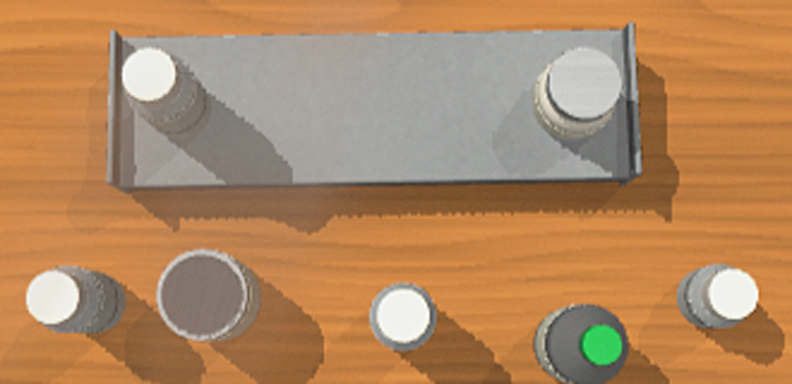

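Cans 1 and 2 are the tall ones (caps at z≈0.11) and can 3 is short (0.073). The jaws will open along x, across the row. Next I'll refine the positions.

```bash
cat >> h.py <<'E'
def rel(p,yaw):
    o=telemetry.get_obs();r=R.from_euler("xyz",o["tool_rot"])
    print("offset",r.inv().apply(np.array(p)-o["ee_pos"]).round(4).tolist(),"dr",(r.inv()*R.from_euler("xyz",[np.pi,0,yaw])).as_rotvec().round(4).tolist())
E
python3 - <<'E'
from h import *
c=lambda x,y:(110+x/2.4-.3,130+y/2.4-.3)
f=lambda x,y,z:onz("top",c(x,y),z)[:2].round(4)
print("can1",f(52,297,.115),"can2",f(404,315,.115))
r=f(149,74,.16);j=f(584,83,.115);print("row",r,"jar",j)
A,B=f(122,187,.045),f(632,180,.045);C,D=f(118,40,.045),f(630,31,.045)
print(A,B,C,D,(A+B+C+D)/4)
for p in((r,j),(A,B),(C,D)):d=p[1]-p[0];print("angle",np.arctan2(d[0],-d[1]))
for k in("can_a_center","row_can_center"):
    pass
print("side can1",onz("side",(330.2,369.1),.0575),"row",onz("side",(226,310.7),.1025), "cap1",onz("side",(332,353),.115),"cap2",onz("side",(322,213),.115),"caprow",onz("side",(221,294),.16))
rel([.462,.263,.22],np.pi/2)
E
```

```text
can1 [0.462  0.2617] can2 [ 0.4497 -0.0025]
row [0.6226 0.185 ] jar [ 0.6301 -0.1422]
[0.5565 0.2321] [ 0.565  -0.1944] [0.6831 0.2411] [ 0.6946 -0.1964] [0.6248 0.0206]
angle 0.022917747237698554
angle 0.019927022022578404
angle 0.026279662854469924
side can1 [0.46122804 0.26373252 0.0575    ] row [0.61859927 0.18368154 0.1025    ] cap1 [0.46338283 0.26430596 0.115     ] cap2 [0.45195132 0.00074619 0.115     ] caprow [0.62131614 0.18854154 0.16      ]
offset [0.5204, -0.6586, 0.0363] dr [-0.0, -0.0, -1.259]
```

Emit:
{"name": "arm_command", "arguments": {
  "moves": [
    {"offset": [0.52,-0.659,0.036],"dr": [0,0,-1.28]},
    {"offset": [0.52,-0.659,0.036],"dr": [0,0,-1.28]},
    {"offset": [0.52,-0.659,0.036],"dr": [0,0,-1.28]},
    {"offset": [0.52,-0.659,0.036],"dr": [0,0,-1.28]},
    {"offset": [0.52,-0.659,0.036],"dr": [0,0,-1.28]},
    {"offset": [0.52,-0.659,0.036],"dr": [0,0,-1.28]},
    {"offset": [0.52,-0.659,0.036],"dr": [0,0,-1.28]},
    {"offset": [0.52,-0.659,0.036],"dr": [0,0,-1.28]},
    {"offset": [0.52,-0.659,0.036],"dr": [0,0,-1.28]},
    {"offset": [0.52,-0.659,0.036],"dr": [0,0,-1.28]}
  ],
  "grip": 0
}}

```text
clock: 1.33
ee_pos: [0.3141, -0.1315, 0.2387]
tool_rot: [3.141, 0.0, 1.567]
contact_force: [1.5, -0.1, 0.7]
grip_width: 0.0853
```

```bash
python3 -c "
from h import *
print(telemetry.get_obs())
rel([.462,.263,.22],1.594)"
```

```text
{'clock': 1.3333, 'qpos': array([-5.33588840e-01, -2.48118835e-02,  2.15628392e+00,  9.86380293e-05,
        1.00908641e+00, -5.30176980e-01]), 'joint_vel': array([ 1.43743604, -0.05818489,  0.11253303,  0.00638411, -0.06320785,
       -0.06034903]), 'joint_efforts': array([-1.23636729e+01, -2.65891260e+01, -2.49710923e+01, -7.99007993e-02,
        3.77980107e-01, -2.65858689e-02]), 'ee_pos': array([ 0.31406113, -0.13149998,  0.23867757]), 'tool_rot': array([3.14065818e+00, 4.50917279e-04, 1.56733176e+00]), 'contact_force': array([ 1.45614973, -0.08690133,  0.72282729]), 'moment': array([-0.01292075, -0.03698719, -0.04259653]), 'grip_width': 0.08526664488370453}
offset [0.395, 0.1466, 0.0186] dr [0.0009, 0.0005, -0.0267]
```

Emit:
{"name": "arm_command", "arguments": {
  "moves": [
    {"offset": [0.395,0.147,0.019],"dr": [0,0,-0.027]},
    {"offset": [0.395,0.147,0.019],"dr": [0,0,-0.027]},
    {"offset": [0.395,0.147,0.019],"dr": [0,0,-0.027]},
    {"offset": [0.395,0.147,0.019],"dr": [0,0,-0.027]},
    {"offset": [0.395,0.147,0.019],"dr": [0,0,-0.027]},
    {"offset": [0.395,0.147,0.019],"dr": [0,0,-0.027]},
    {"offset": [0.395,0.147,0.019],"dr": [0,0,-0.027]},
    {"offset": [0.395,0.147,0.019],"dr": [0,0,-0.027]},
    {"offset": [0.395,0.147,0.019],"dr": [0,0,-0.027]},
    {"offset": [0.395,0.147,0.019],"dr": [0,0,-0.027]}
  ]
}}

```text
clock: 2.17
ee_pos: [0.4602, 0.2588, 0.2199]
tool_rot: [3.14, 0.0, 1.595]
contact_force: [1.1, -0.9, 1.6]
grip_width: 0.0854
```

Emit:
{"name": "arm_command", "arguments": {
  "moves": [
    {"offset": [0,0,0],"dr": [0,0,0]}
  ]
}}

```text
clock: 2.25
ee_pos: [0.4617, 0.2639, 0.2194]
tool_rot: [3.139, -0.001, 1.598]
contact_force: [0.2, 0.9, 0.2]
grip_width: 0.0858
```

```bash
python3 -c "
from h import *
o=telemetry.get_obs();print(o['ee_pos'],o['tool_rot'],abs(o['joint_vel']).max())
rel([.462,.263,.077],1.594)"
```

```text
[0.46165468 0.26385426 0.21943581] [ 3.13905661e+00 -1.02533973e-03  1.59783002e+00] 0.0655535123763689
offset [-0.001, -0.0, 0.1424] dr [0.0025, -0.001, 0.0038]
```

Emit:
{"name": "arm_command", "arguments": {
  "moves": [
    {"offset": [-0.001,0,0.03],"dr": [0.002,-0.001,0.004]},
    {"offset": [-0.001,0,0.06],"dr": [0.002,-0.001,0.004]},
    {"offset": [-0.001,0,0.09],"dr": [0.002,-0.001,0.004]},
    {"offset": [-0.001,0,0.115],"dr": [0.002,-0.001,0.004]},
    {"offset": [-0.001,0,0.135],"dr": [0.002,-0.001,0.004]},
    {"offset": [-0.001,0,0.142],"dr": [0.002,-0.001,0.004]},
    {"offset": [-0.001,0,0.142],"dr": [0.002,-0.001,0.004]},
    {"offset": [-0.001,0,0.142],"dr": [0.002,-0.001,0.004]}
  ]
}}

```text
clock: 2.92
ee_pos: [0.4624, 0.2631, 0.0781]
tool_rot: [3.141, -0.0, 1.594]
contact_force: [0.3, 0.4, -0.5]
grip_width: 0.0853
```

Emit:
{"name": "arm_command", "arguments": {
  "moves": [
    {"offset": [0,0,0],"dr": [0,0,0]},
    {"offset": [0,0,0],"dr": [0,0,0]},
    {"offset": [0,0,0],"dr": [0,0,0]},
    {"offset": [0,0,0],"dr": [0,0,0]},
    {"offset": [0,0,0],"dr": [0,0,0]},
    {"offset": [0,0,0],"dr": [0,0,0]},
    {"offset": [0,0,0],"dr": [0,0,0]},
    {"offset": [0,0,0],"dr": [0,0,0]},
    {"offset": [0,0,0],"dr": [0,0,0]},
    {"offset": [0,0,0],"dr": [0,0,0]}
  ],
  "grip": 255,
  "squeeze": 40
}}

```text
clock: 3.75
ee_pos: [0.463, 0.2634, 0.0794]
tool_rot: [3.139, -0.001, 1.594]
contact_force: [-0.2, -0.2, 7.6]
grip_width: 0.0511
```

```bash
python3 -c "
from h import *
o=telemetry.get_obs();print(o['ee_pos'],o['tool_rot'],abs(o['joint_vel']).max(),o['grip_width'])
im=vision.capture('side');cv2.imwrite('pics/s1.png',im[:,:,::-1])"
```

```text
[0.4630328  0.26335085 0.07943912] [ 3.13872713e+00 -1.05955187e-03  1.59371679e+00] 0.001288857121994659 0.05106247501390279
```

View pics/s1.png

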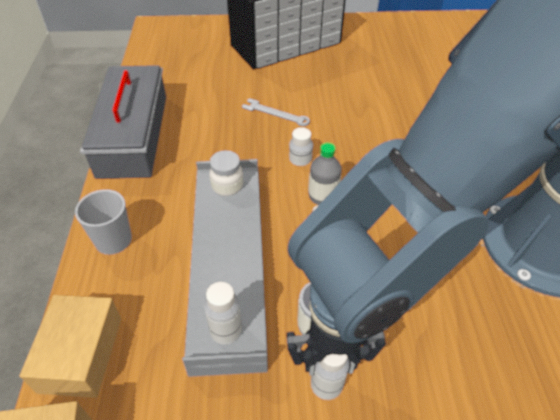

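The can at (330, 372) is held between the fingers at a width of 51 mm. Lifting it now.

Emit:
{"name": "arm_command", "arguments": {
  "moves": [
    {"offset": [0,0,-0.02],"dr": [0,0,0]},
    {"offset": [0,0,-0.05],"dr": [0,0,0]},
    {"offset": [0,0,-0.08],"dr": [0,0,0]},
    {"offset": [0,0,-0.11],"dr": [0,0,0]},
    {"offset": [0,0,-0.14],"dr": [0,0,0]},
    {"offset": [0,0,-0.165],"dr": [0,0,0]},
    {"offset": [0,0,-0.18],"dr": [0,0,0]},
    {"offset": [0,0,-0.19],"dr": [0,0,0]},
    {"offset": [0,0,-0.19],"dr": [0,0,0]}
  ]
}}

```text
clock: 4.55
ee_pos: [0.4629, 0.2634, 0.2714]
tool_rot: [3.136, -0.002, 1.594]
contact_force: [-0.4, -0.1, -1.1]
grip_width: 0.0505
```

```bash
python3 -c "
from h import *
o=telemetry.get_obs();print(o['ee_pos'],o['grip_width'],o['contact_force'])
rel([.6242,.1135,.27],1.594)"
```

```text
[0.46294676 0.2633691  0.27143372] 0.050538840084173066 [-0.44818964 -0.05765754 -1.10131264]
offset [-0.1535, 0.1578, 0.002] dr [0.0059, -0.0024, -0.0002]
```

Emit:
{"name": "arm_command", "arguments": {
  "moves": [
    {"offset": [-0.025,0.025,0],"dr": [0.006,-0.002,0]},
    {"offset": [-0.05,0.05,0.002],"dr": [0.006,-0.002,0]},
    {"offset": [-0.075,0.078,0.002],"dr": [0.006,-0.002,0]},
    {"offset": [-0.1,0.105,0.002],"dr": [0.006,-0.002,0]},
    {"offset": [-0.125,0.13,0.002],"dr": [0.006,-0.002,0]},
    {"offset": [-0.145,0.15,0.002],"dr": [0.006,-0.002,0]},
    {"offset": [-0.1535,0.158,0.002],"dr": [0.006,-0.002,0]},
    {"offset": [-0.1535,0.158,0.002],"dr": [0.006,-0.002,0]},
    {"offset": [-0.1535,0.158,0.002],"dr": [0.006,-0.002,0]},
    {"offset": [-0.1535,0.158,0.002],"dr": [0.006,-0.002,0]}
  ]
}}

```text
clock: 5.38
ee_pos: [0.6235, 0.1144, 0.2693]
tool_rot: [-3.14, -0.001, 1.595]
contact_force: [0.8, 0.7, -1.6]
grip_width: 0.0507
```

```bash
python3 -c "
from h import *
o=telemetry.get_obs();print(o['ee_pos'],o['tool_rot'],o['grip_width'],o['contact_force'])
im=vision.capture('side');cv2.imwrite('pics/s2.png',im[:,:,::-1])
p=o['ee_pos'];print('foot/center expected px',proj('side',p-[0,0,.079]),proj('side',p-[0,0,.0215]),proj('side',p+[0,0,.036]))
print([(np.round(d['at'],1).tolist(),round(d['confidence'],2)) for d in nets.landmark_of('side','can_a_center')])
rel([.6242,.1135,.130],1.594)"
```

```text
[0.62350832 0.11443575 0.26934502] [-3.14001470e+00 -5.43242286e-04  1.59452790e+00] 0.05071681991934496 [ 0.83697651  0.65837265 -1.5973752 ]
foot/center expected px [219.72339898 240.94397647] [216.23573626 216.48223053] [212.29352448 188.83237131]
[([217.2, 216.4], 0.58)]
offset [-0.0012, 0.0006, 0.1399] dr [-0.0006, -0.0005, 0.001]
```

View pics/s2.png

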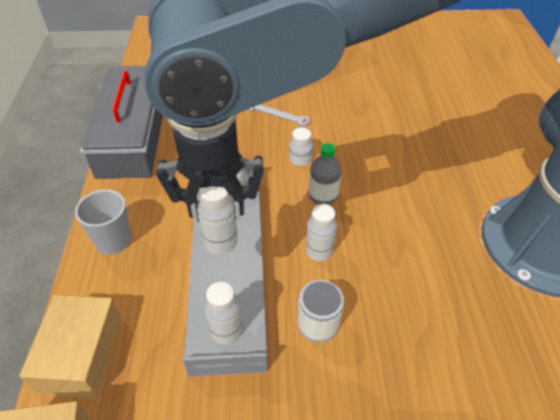

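The carried can is upright at (217, 217), within 1 px of its predicted position. The row can at (224, 315) hasn't moved. Lowering.

Emit:
{"name": "arm_command", "arguments": {
  "moves": [
    {"offset": [-0.001,0.001,0.025],"dr": [0,0,0]},
    {"offset": [-0.001,0.001,0.055],"dr": [0,0,0]},
    {"offset": [-0.001,0.001,0.085],"dr": [0,0,0]},
    {"offset": [-0.001,0.001,0.11],"dr": [0,0,0]},
    {"offset": [-0.001,0.001,0.125],"dr": [0,0,0]},
    {"offset": [-0.001,0.001,0.133],"dr": [0,0,0]},
    {"offset": [-0.001,0.001,0.137],"dr": [0,0,0]},
    {"offset": [-0.001,0.001,0.14],"dr": [0,0,0]},
    {"offset": [-0.001,0.001,0.142],"dr": [0,0,0]},
    {"offset": [-0.001,0.001,0.143],"dr": [0,0,0]}
  ]
}}

```text
clock: 6.32
ee_pos: [0.625, 0.1139, 0.1278]
tool_rot: [3.141, -0.001, 1.595]
contact_force: [-0.6, -0.3, -2.7]
grip_width: 0.0504
```

Emit:
{"name": "arm_command", "arguments": {
  "moves": [
    {"offset": [0,0,0.0],"dr": [0,0,0]},
    {"offset": [0,0,0],"dr": [0,0,0]}
  ]
}}

```text
clock: 6.48
ee_pos: [0.6254, 0.1139, 0.1285]
tool_rot: [3.139, -0.001, 1.595]
contact_force: [-0.0, 0.5, -1.4]
grip_width: 0.0512
```

Emit:
{"name": "arm_command", "arguments": {
  "moves": [
    {"offset": [0,0,0.001],"dr": [0,0,0]},
    {"offset": [0,0,0.002],"dr": [0,0,0]},
    {"offset": [0,0,0.003],"dr": [0,0,0]},
    {"offset": [0,0,0.003],"dr": [0,0,0]}
  ]
}}

```text
clock: 6.82
ee_pos: [0.6252, 0.1139, 0.1254]
tool_rot: [3.14, -0.001, 1.595]
contact_force: [0.6, -0.6, -2.6]
grip_width: 0.051
```

Emit:
{"name": "arm_command", "arguments": {
  "moves": [
    {"offset": [0,0,0.001],"dr": [0,0,0]},
    {"offset": [0,0,0.002],"dr": [0,0,0]},
    {"offset": [0,0,0.002],"dr": [0,0,0]}
  ]
}}

```text
clock: 7.07
ee_pos: [0.6255, 0.114, 0.1245]
tool_rot: [3.139, -0.001, 1.595]
contact_force: [-4.4, -1.0, 8.5]
grip_width: 0.0511
```

Contact felt, so I'll release and rise.

Emit:
{"name": "arm_command", "arguments": {
  "moves": [
    {"offset": [0,0,0],"dr": [0,0,0]},
    {"offset": [0,0,0],"dr": [0,0,0]},
    {"offset": [0,0,0],"dr": [0,0,0]},
    {"offset": [0,0,0],"dr": [0,0,0]},
    {"offset": [0,0,0],"dr": [0,0,0]},
    {"offset": [0,0,0],"dr": [0,0,0]},
    {"offset": [0,0,0],"dr": [0,0,0]},
    {"offset": [0,0,0],"dr": [0,0,0]}
  ],
  "grip": 0
}}

```text
clock: 7.73
ee_pos: [0.6255, 0.114, 0.1244]
tool_rot: [3.139, -0.001, 1.595]
contact_force: [0.5, 0.2, -0.1]
grip_width: 0.0848
```

Emit:
{"name": "arm_command", "arguments": {
  "moves": [
    {"offset": [0,0,-0.02],"dr": [0,0,0]},
    {"offset": [0,0,-0.05],"dr": [0,0,0]},
    {"offset": [0,0,-0.08],"dr": [0,0,0]},
    {"offset": [0,0,-0.11],"dr": [0,0,0]},
    {"offset": [0,0,-0.135],"dr": [0,0,0]},
    {"offset": [0,0,-0.145],"dr": [0,0,0]},
    {"offset": [0,0,-0.145],"dr": [0,0,0]}
  ]
}}

```text
clock: 8.32
ee_pos: [0.6259, 0.1139, 0.2718]
tool_rot: [3.135, -0.001, 1.595]
contact_force: [-0.5, -0.6, 0.1]
grip_width: 0.0855
```

```bash
python3 -c "
from h import *
o=telemetry.get_obs();print(o['ee_pos'],o['tool_rot'],o['grip_width'])
rel([.451,-.002,.22],1.594)"
```

```text
[0.62591511 0.11393617 0.27182234] [ 3.13499100e+00 -1.12142680e-03  1.59525167e+00] 0.08552703940357238
offset [-0.1117, -0.178, 0.0505] dr [0.0066, -0.0011, 0.0012]
```

Emit:
{"name": "arm_command", "arguments": {
  "moves": [
    {"offset": [-0.02,-0.03,0],"dr": [0.0066,-0.001,0.001]},
    {"offset": [-0.04,-0.06,0.01],"dr": [0.0066,-0.001,0.001]},
    {"offset": [-0.06,-0.095,0.02],"dr": [0.0066,-0.001,0.001]},
    {"offset": [-0.08,-0.13,0.03],"dr": [0.0066,-0.001,0.001]},
    {"offset": [-0.1,-0.16,0.04],"dr": [0.0066,-0.001,0.001]},
    {"offset": [-0.111,-0.178,0.05],"dr": [0.0066,-0.001,0.001]},
    {"offset": [-0.111,-0.178,0.05],"dr": [0.0066,-0.001,0.001]},
    {"offset": [-0.111,-0.178,0.05],"dr": [0.0066,-0.001,0.001]},
    {"offset": [-0.111,-0.178,0.05],"dr": [0.0066,-0.001,0.001]}
  ]
}}

```text
clock: 9.07
ee_pos: [0.4513, -0.0012, 0.22]
tool_rot: [-3.141, -0.0, 1.594]
contact_force: [-0.6, 0.0, -0.3]
grip_width: 0.0854
```

```bash
python3 -c "
from h import *
o=telemetry.get_obs();print(o['ee_pos'],o['tool_rot'],abs(o['joint_vel']).max())
im=vision.capture('side');cv2.imwrite('pics/s3.png',im[:,:,::-1])
rel([.451,-.001,.078],1.594)"
```

```text
[ 0.451302   -0.00118086  0.21995158] [-3.14091611e+00 -2.92905089e-04  1.59410488e+00] 0.020342922543464502
offset [0.0, -0.0006, 0.1422] dr [-0.0002, -0.0002, 0.0005]
```

View pics/s3.png

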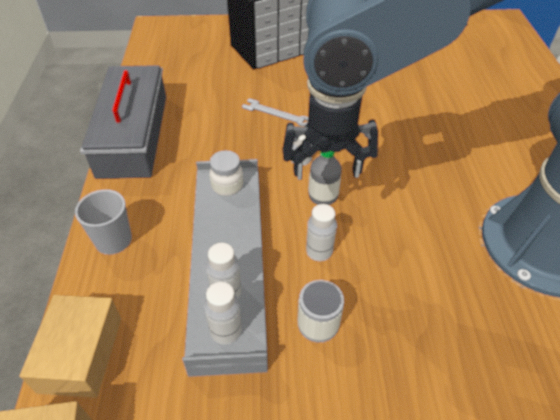

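The first can stands upright next to the row can, with caps at (222, 255) and (220, 294), and the gripper is over can 2. Going down.

Emit:
{"name": "arm_command", "arguments": {
  "moves": [
    {"offset": [0,0,0.03],"dr": [0,0,0]},
    {"offset": [0,0,0.06],"dr": [0,0,0]},
    {"offset": [0,0,0.09],"dr": [0,0,0]},
    {"offset": [0,0,0.115],"dr": [0,0,0]},
    {"offset": [0,0,0.135],"dr": [0,0,0]},
    {"offset": [0,0,0.142],"dr": [0,0,0]},
    {"offset": [0,0,0.142],"dr": [0,0,0]},
    {"offset": [0,0,0.142],"dr": [0,0,0]}
  ]
}}

```text
clock: 9.78
ee_pos: [0.4522, -0.0008, 0.0786]
tool_rot: [3.141, -0.0, 1.595]
contact_force: [0.1, -0.4, 0.2]
grip_width: 0.085
```

Emit:
{"name": "arm_command", "arguments": {
  "moves": [
    {"offset": [0,0,0],"dr": [0,0,0]},
    {"offset": [0,0,0],"dr": [0,0,0]},
    {"offset": [0,0,0],"dr": [0,0,0]},
    {"offset": [0,0,0],"dr": [0,0,0]},
    {"offset": [0,0,0],"dr": [0,0,0]},
    {"offset": [0,0,0],"dr": [0,0,0]},
    {"offset": [0,0,0],"dr": [0,0,0]},
    {"offset": [0,0,0],"dr": [0,0,0]},
    {"offset": [0,0,0],"dr": [0,0,0]},
    {"offset": [0,0,0],"dr": [0,0,0]}
  ],
  "grip": 255,
  "squeeze": 40
}}

```text
clock: 10.62
ee_pos: [0.4526, -0.0008, 0.0797]
tool_rot: [3.14, 0.0, 1.595]
contact_force: [-3.9, 0.6, 10.5]
grip_width: 0.0508
```

Emit:
{"name": "arm_command", "arguments": {
  "moves": [
    {"offset": [0,0,-0.02],"dr": [0,0,0]},
    {"offset": [0,0,-0.05],"dr": [0,0,0]},
    {"offset": [0,0,-0.08],"dr": [0,0,0]},
    {"offset": [0,0,-0.11],"dr": [0,0,0]},
    {"offset": [0,0,-0.14],"dr": [0,0,0]},
    {"offset": [0,0,-0.165],"dr": [0,0,0]},
    {"offset": [0,0,-0.18],"dr": [0,0,0]},
    {"offset": [0,0,-0.19],"dr": [0,0,0]},
    {"offset": [0,0,-0.19],"dr": [0,0,0]}
  ]
}}

```text
clock: 11.37
ee_pos: [0.4528, -0.0009, 0.2715]
tool_rot: [3.137, 0.0, 1.595]
contact_force: [-0.7, 0.2, -2.8]
grip_width: 0.0511
```

```bash
python3 -c "
from h import *
o=telemetry.get_obs();print(o['ee_pos'],o['grip_width'],o['contact_force'])
for n in ('side','top'):
  vision.capture(n)
  for t in ('can_a_center','row_can_center'):
    print(n,t,[(np.round(d['at'],1).tolist(),round(d['confidence'],2),onz(n,d['at'],.1025).round(4)[:2]) for d in nets.landmark_of(n,t)])
rel([.6262,.0415,.27],1.594)"
```

```text
[ 0.45280039 -0.00087982  0.27150594] 0.051137985000345276 [-0.70088423  0.22088153 -2.77038887]
side can_a_center [([224.1, 272.3], 0.98, array([0.624 , 0.1124]))]
side row_can_center [([222.5, 312.9], 0.87, array([0.6239, 0.1873]))]
top can_a_center [([215.5, 165.2], 0.78, array([0.6296, 0.1165])), ([177.1, 166.7], 0.59, array([0.6261, 0.1888]))]
top row_can_center [([176.7, 164.5], 0.84, array([0.6304, 0.1897]))]
offset [0.038, 0.1753, -0.0015] dr [-0.0006, -0.0002, 0.0011]
```

Emit:
{"name": "arm_command", "arguments": {
  "moves": [
    {"offset": [0.006,0.025,0],"dr": [0,0,0.001]},
    {"offset": [0.012,0.055,0],"dr": [0,0,0.001]},
    {"offset": [0.019,0.085,0],"dr": [0,0,0.001]},
    {"offset": [0.025,0.115,0],"dr": [0,0,0.001]},
    {"offset": [0.032,0.145,0],"dr": [0,0,0.001]},
    {"offset": [0.036,0.165,0],"dr": [0,0,0.001]},
    {"offset": [0.038,0.175,0],"dr": [0,0,0.001]},
    {"offset": [0.038,0.175,0],"dr": [0,0,0.001]},
    {"offset": [0.038,0.175,0],"dr": [0,0,0.001]}
  ]
}}

```text
clock: 12.42
ee_pos: [0.6256, 0.0415, 0.2672]
tool_rot: [-3.139, -0.0, 1.594]
contact_force: [-1.0, -1.7, -3.0]
grip_width: 0.0513
```

```bash
python3 -c "
from h import *
o=telemetry.get_obs();print(o['ee_pos'],o['tool_rot'],o['grip_width'],o['contact_force'])
rel([.6262,.0415,.1275],1.594)"
```

```text
[0.62558094 0.04146308 0.26724393] [-3.13892727e+00 -2.59698522e-04  1.59424570e+00] 0.05126302232331217 [-1.00730399 -1.67270954 -3.04111653]
offset [-0.0, 0.001, 0.1397] dr [-0.0027, -0.0003, 0.0002]
```

Emit:
{"name": "arm_command", "arguments": {
  "moves": [
    {"offset": [0,0,0.025],"dr": [-0.002,0,0]},
    {"offset": [0,0,0.055],"dr": [-0.002,0,0]},
    {"offset": [0,0,0.085],"dr": [-0.002,0,0]},
    {"offset": [0,0,0.11],"dr": [-0.002,0,0]},
    {"offset": [0,0,0.125],"dr": [-0.002,0,0]},
    {"offset": [0,0,0.133],"dr": [-0.002,0,0]},
    {"offset": [0,0,0.137],"dr": [-0.002,0,0]},
    {"offset": [0,0,0.139],"dr": [-0.002,0,0]},
    {"offset": [0,0,0.14],"dr": [-0.002,0,0]},
    {"offset": [0,0,0.14],"dr": [-0.002,0,0]}
  ]
}}

```text
clock: 13.25
ee_pos: [0.6256, 0.0414, 0.1282]
tool_rot: [3.141, -0.0, 1.594]
contact_force: [-1.0, 0.4, -1.6]
grip_width: 0.0509
```

Emit:
{"name": "arm_command", "arguments": {
  "moves": [
    {"offset": [0,0,0.001],"dr": [0,0,0]},
    {"offset": [0,0,0.002],"dr": [0,0,0]},
    {"offset": [0,0,0.002],"dr": [0,0,0]}
  ]
}}

```text
clock: 13.5
ee_pos: [0.6257, 0.0415, 0.1265]
tool_rot: [3.14, -0.0, 1.594]
contact_force: [-0.3, 0.3, -2.7]
grip_width: 0.0508
```

Emit:
{"name": "arm_command", "arguments": {
  "moves": [
    {"offset": [0,0,0.001],"dr": [0,0,0]},
    {"offset": [0,0,0.002],"dr": [0,0,0]},
    {"offset": [0,0,0.002],"dr": [0,0,0]}
  ]
}}

```text
clock: 13.75
ee_pos: [0.6258, 0.0415, 0.1249]
tool_rot: [3.14, -0.0, 1.594]
contact_force: [-1.8, 0.1, 0.6]
grip_width: 0.0509
```

Emit:
{"name": "arm_command", "arguments": {
  "moves": [
    {"offset": [0,0,0.0005],"dr": [0,0,0]},
    {"offset": [0,0,0.0005],"dr": [0,0,0]}
  ]
}}

```text
clock: 13.92
ee_pos: [0.6258, 0.0415, 0.1248]
tool_rot: [3.14, -0.0, 1.594]
contact_force: [-3.1, 0.4, 4.6]
grip_width: 0.0511
```

Emit:
{"name": "arm_command", "arguments": {
  "moves": [
    {"offset": [0,0,0],"dr": [0,0,0]},
    {"offset": [0,0,0],"dr": [0,0,0]},
    {"offset": [0,0,0],"dr": [0,0,0]},
    {"offset": [0,0,0],"dr": [0,0,0]},
    {"offset": [0,0,0],"dr": [0,0,0]},
    {"offset": [0,0,0],"dr": [0,0,0]},
    {"offset": [0,0,0],"dr": [0,0,0]},
    {"offset": [0,0,0],"dr": [0,0,0]}
  ],
  "grip": 0
}}

```text
clock: 14.58
ee_pos: [0.6258, 0.0414, 0.1248]
tool_rot: [3.14, -0.0, 1.594]
contact_force: [-1.0, 0.0, 0.8]
grip_width: 0.0855
```

Emit:
{"name": "arm_command", "arguments": {
  "moves": [
    {"offset": [0,0,-0.02],"dr": [0,0,0]},
    {"offset": [0,0,-0.05],"dr": [0,0,0]},
    {"offset": [0,0,-0.08],"dr": [0,0,0]},
    {"offset": [0,0,-0.11],"dr": [0,0,0]},
    {"offset": [0,-0.03,-0.135],"dr": [0,0,0]},
    {"offset": [0,-0.07,-0.145],"dr": [0,0,0]},
    {"offset": [0,-0.11,-0.145],"dr": [0,0,0]},
    {"offset": [0,-0.15,-0.145],"dr": [0,0,0]},
    {"offset": [0,-0.19,-0.145],"dr": [0,0,0]},
    {"offset": [0,-0.2,-0.145],"dr": [0,0,0]}
  ]
}}

```text
clock: 15.42
ee_pos: [0.4209, 0.0368, 0.2691]
tool_rot: [-3.141, -0.0, 1.595]
contact_force: [0.4, 0.3, 0.1]
grip_width: 0.0852
```

Emit:
{"name": "arm_command", "arguments": {
  "moves": [
    {"offset": [-0.04,0,0],"dr": [0,0,0]},
    {"offset": [-0.08,0,0],"dr": [0,0,0]},
    {"offset": [-0.12,0,0],"dr": [0,0,0]},
    {"offset": [-0.16,0,0],"dr": [0,0,0]},
    {"offset": [-0.2,0,0],"dr": [0,0,0]},
    {"offset": [-0.24,0,0],"dr": [0,0,0]},
    {"offset": [-0.24,0,0],"dr": [0,0,0]},
    {"offset": [-0.24,0,0],"dr": [0,0,0]}
  ]
}}

```text
clock: 16.08
ee_pos: [0.4264, -0.2046, 0.2689]
tool_rot: [-3.141, -0.0, 1.591]
contact_force: [0.5, 0.1, -0.2]
grip_width: 0.0851
```

```bash
python3 -c "
from h import *
o=telemetry.get_obs();print(o['clock'],o['ee_pos'],o['contact_force'])
ims=[vision.capture(n) for n in ('side','top')]
for n in ('side','top'):
  for t in ('can_a_center','row_can_center'):
    print(n,t,[(np.round(d['at'],1).tolist(),round(d['confidence'],2),onz(n,d['at'],.1025).round(4)[:2]) for d in nets.landmark_of(n,t)])
a=cv2.resize(ims[0][180:400,150:370],None,fx=1.7,fy=1.7);b=cv2.resize(ims[1][120:340,130:350],None,fx=1.7,fy=1.7)
cv2.imwrite('pics/end.png',np.hstack([a,b])[:,:,::-1])"
```

```text
16.0833 [ 0.42639049 -0.2046184   0.26885236] [ 0.49170061  0.09534152 -0.17635194]
side can_a_center [([223.2, 274.4], 0.89, array([0.6253, 0.1165]))]
side row_can_center [([224.3, 310.0], 0.92, array([0.6213, 0.1824]))]
top can_a_center [([214.7, 165.0], 0.71, array([0.63 , 0.118]))]
top row_can_center [([178.5, 166.9], 0.65, array([0.6258, 0.1861]))]
```

View pics/end.png

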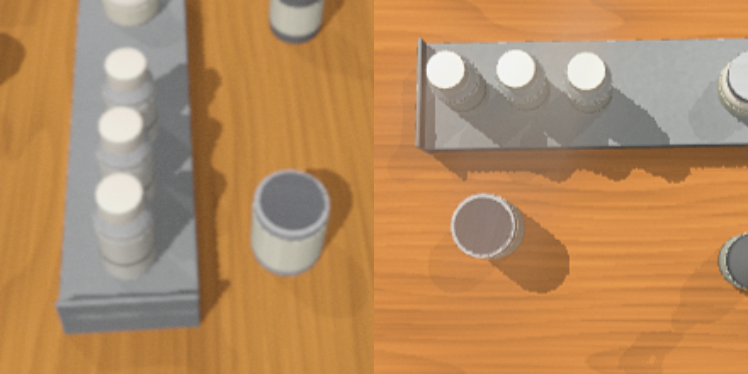

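The three caps are evenly spaced and in line in the top half of the picture, at (445, 70), (515, 69) and (586, 71). All three cans are upright and the arm is clear.

```bash
python3 -c "
from plant import robot
print(robot.job_done())"
```

```text
the job is handed in; nothing more can be done
None
```

Both tall cans are on the shelf next to the matching one, and I handed the job in at about 16 s of the 48 s allowed. No verdict was reported.

- **Placing:** I lifted each can by its upper body with the jaws across the row. I lowered each until I felt light contact with the board, then released it about 72 mm centre to centre from its neighbour (about a 2 cm gap).
- **Last pictures:** All three cans stand upright in an evenly spaced, straight row. The can already on the shelf has not visibly moved, and the arm is clear of everything. By eye the cap spacing in the top view is about equal, and the caps are in line to about 2 mm.
- **Disagreements:** The side and top cameras differ by about 5 mm in x on the shelf cans, well inside the 20 mm limit. In the last check the networks found the first placed can and the row can but not the second placed can. I checked that one by its release position (0.626, 0.041) and in the picture only.

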